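# Shift the microtome's blade holder to its left stop

## Robot

A 7-joint arm with a two-finger parallel gripper is mounted at the origin on the work surface. World frame = base frame: x ahead of the robot, y to its left, z up, the work surface at z = 0. Lengths are in m, angles in rad, forces in N, time in s.
With the tool pointing down it reaches from about 0.4 to 0.85 m from the base axis. Payload 4.5 kg.
Tool frame: the origin (TCP) lies between the finger pads; the fingertips stand 8 mm ahead of it and the grasp point (between the pads) lies 11 mm behind it; z points along the fingers, y is the line along which they close (so a half turn about z gives the same grasp; the last joint's range is limited). The gripper opens to 85 mm and grips with 20 to 120 N. Pads are 22 mm wide; open, the fingers measure 114 mm over their backs; the gripper's body (76 mm by 85 mm) begins 54 mm behind the grasp point. The pads swing forward as they close: fully open they stand 13 mm farther back than shut.
Start: joints at [1.146, 0.689, -0.195, 1.565, 0.157, 0.902, -0.215], TCP at [0.277, -0.56, 0.239] pointing down, gripper open.
Joint ranges: [-3.01, 3.01], [-0.46, 2.08], [-1.47, 1.51], [0.13, 2.56], [-1, 4.14], [0.04, 2.09], [-2.66, 2.66]. Speed limits (rad/s): [2.57, 2.57, 3.14, 3.14, 3.14, 3.14, 3.14].

## Interface

Orientations are given as a unit quaternion [x, y, z, w].
In Python, from bench import arm, imaging gives the robot as it stands. The module is installed in compiled form; this text tells all that it offers.
- The arm moves only by the tool carry_out, never from a script. Its argument "motion" is text: rows parted by semicolons, each of 7 numbers parted by spaces: the opening, from 0 (shut) to 1 (fully open), then the shift along the tool's x, y, z in mm, then the turn, a rotation vector about the tool's x, y, z in rad. A call has 1 to 10 rows; each row shifts and turns the commanded pose from where the row before left it, along the tool's axes as they then stand; what a row does not reach is not made up. A row lasts 1/12 s, in which the tool goes at most 41.7 mm and 7.16 degrees, less where a joint would pass 70% of its speed; a pose out of reach is approached as far as the arm can. A call is refused whole if a number of a shift passes 41.7 or a number of a turn 0.125, either way. A call with a gripper value outside its range is refused whole. The fingers move at their own pace and stop on an object; the grip force is fixed at half the most. Time passes only in rows, so rows that do not move let the fingers close. It gives the time, the measured TCP pose, the force, the opening and the grip force at its end, in the units of the state.
- arm.get_obs(): the state, without advancing time (a new reading comes with each control period).
- imaging.camera(name): name is "side" or "top" or "wrist"; returns (picture, depth): 384x512x3 uint8, red, green, blue; 384x512 float32, m along the optical axis (not along the pixel's ray), 0 where there is no reading.
- imaging.camera_model(name): a dict with "intrinsics" (3x3 intrinsics, pixels), "pose" (4x4, takes a point from camera to world coordinates). Camera axes: x right, y up, looking along -z (the intrinsics and any distortion apply to the point x, -y, -z); pixel columns grow to the right and rows downward; lengths in m; the calibration is good to about 2 mm. A picture is of the moment at which its call begins: read the wrist's pose just before it. camera_model takes no time and is no camera call; for the wrist camera it gives the pose at the moment of the call.
- arm.job_done(): hands the job in; it is judged then, once.
The state is a dict: "time": time; "qpos": joint angles; "dq": joint speeds; "tau": joint torques, N m; "tcp_pos": TCP position; "tcp_rot": TCP orientation; "ft_force": force on the tool from outside, world axes, zero at the start; "ft_torque": the same for the moment, N m; "width": finger opening in m; "grip_force": force on a finger pad.
Only numpy, scipy, OpenCV 4.12 (cv2) and the standard library are available. Lean on these libraries where they do the work, as an engineer would, in place of code of your own. Each camera call takes 0.05 s, during which the arm holds its last target. There are 200 camera calls.

## Task

The left part of the microtome's blade is blunt, so bring its fresh end under the specimen: with a fingertip press the yellow clamp button on the blade holder and, keeping it held down all the way, push the holder along its rail to the microtome's left (the side away from the hand wheel) until it is fully against the left end stop. Then let the button spring back up so that the holder is clamped there, and move clear. Only press and push: do not force the holder while it is clamped, and leave everything else where it stands.

Things in the scene. Friction and masses are not known exactly. Their poses are not given: they have to be found in the camera images.
- microtome: Rotary microtome, heavy and fixed: grey base plate 440 x 300 mm, top at z = 34 mm; blue housing 270 mm high, its front face at x = +120 mm; hand wheel on the right side; in front of the housing a cross rail with the blade holder. Origin on the table under the middle of the rail. Axes: -x front (operator's side), +y the microtome's left, -y its right (hand wheel), z up.
- holder (a joint): Place of the aluminium blade holder on the rail, m: 0 = at the right stop, 0.070 = at the left stop; grows along the microtome's +y. Starts at 0 to 0.030. With the button down it slides with 2 N of friction; with the button up a spring clamp locks it wherever it is (slips only above some 20 N: forcing). 110 mm wide along y.
- release (a joint): Travel of the yellow clamp button, m: 0 = up (clamped), 0.006 = fully down. It moves straight down against a spring: 5 N to start it, 7 N at the bottom. The clamp is off from about 2 mm down; press it to the bottom to slide.
- release_top (a point): Middle of the top of the yellow clamp button, a pad 30 mm (x) by 42 mm (y) on the holder's low front ledge, 80 mm before the rail; z = 88 mm when up. Rides with the holder. Black cheeks fixed to the holder flank it along y (inner faces 28 mm from its middle, 9 mm thick, 36 mm long, top at z = 92 mm): a fingertip fits between and may push the left one. Axes as the microtome's.
- holder_left (a point): Middle of the blade holder's left side face, which comes to rest on the left stop. In the microtome's frame the holder spans x = -108 to +53 mm; its front ledge with the button has its top at z = 74 mm; behind it (x over -33 mm) it rises to z = 94 mm, and the blade clamp with the red guard (x over -5 mm) to about z = 150 mm.
- left_stop (a point): Middle of the inner face of the left end stop, a steel block on the rail (14 mm thick, top at z = 99 mm), fixed to the microtome; with the holder at the stop point holder_left coincides with it. Axes as the microtome's.
- head (a point): Middle of the front of the specimen head (wax block in an aluminium clamp 64 mm wide), fixed, above and behind the blade; nothing of it reaches farther forward, and it spans z = 165 to 253 mm. Keep the gripper in front of it.
- wax_block_a: Wax block on a green cassette, 40 x 28 x 12 mm, loose on the microtome's base plate to the right of the holder. Origin: centre of underside, as for the others below. Leave alone.
- wax_block_b: Wax block on a pink cassette, 40 x 28 x 12 mm, loose in the tray on top of the housing. Leave alone.
- brush: Fine section brush 148 mm long, 6 mm thick, loose in the tray on top of the housing; origin on its underside, 85 mm from the handle end. Leave alone.
- sample_jar: Amber specimen jar with white cap, 64 mm diameter, 95 mm high, loose on the table. Leave alone.
- stain_jar: Purple staining jar with a white lid, 62 mm square, 110 mm high, loose on the table. Leave alone.
- blade_box: Grey blade dispenser 96 x 34 x 22 mm, loose on the table. Leave alone.

How it is judged:
By the outcome, as a careful person would: the job done as asked, in the order asked, and still so for the second after the job is handed in, with the robot touching nothing.
It also fails if it takes over 35 s, if anything falls off the work surface, if the arm or the gripper's body presses on something with over 40 N, if the wrist force passes 120 N, or if a joint passes its speed limit or range.

## Working session

There is one attempt and no reset: what is moved stays moved. The work goes in short steps, Python scripts to look and compute and a tool call to move; the robot and the scene stay as the last step left them, time stands still between calls to the robot, and variables do not carry over. Pictures are saved under pics/ and viewed, at most 10 in all, crops included, and the job is handed in when it is done.

Besides the shell and the picture viewer there is one more tool, called after "Emit:" as a command line: name --argument value ..., lists and objects as JSON in quotes. carry_out: Moves the arm, as the interface text tells. Its arguments: {"type":"object","properties":{"motion":{"type":"string"}},"required":["motion"]}

```bash
mkdir -p pics; cat > h.py <<'E'
import numpy as np, cv2
from bench import arm, imaging
def shot(n,f):
    m=imaging.camera_model(n); p,d=imaging.camera(n)
    cv2.imwrite(f'pics/{f}.png',p[:,:,::-1]); np.savez(f'{f}.npz',p=p,d=d,K=m['intrinsics'],T=m['pose'])
    return p,d,m
def pt(f,u,v,z=None):
    s=np.load(f+'.npz'); K,T=s['K'],s['T']
    r=np.array([(u-K[0,2])/K[0,0],-(v-K[1,2])/K[1,1],-1.])
    w=T[:3,:3]@r
    k=s['d'][int(v),int(u)] if z is None else (z-T[2,3])/w[2]
    return T[:3,3]+k*w
E
python3 - <<'E'
from h import *
for n in ['top','side']:
    p,d,m=shot(n,n+'0'); print({k:(np.round(v,3).tolist() if not isinstance(v,str) else v) for k,v in m.items()})
a=cv2.imread('pics/top0.png');b=cv2.imread('pics/side0.png')
o=arm.get_obs();print({k:np.round(v,3) for k,v in o.items()})
E
```

```text
{'intrinsics': [[484.942, 0.0, 256.983], [0.0, 484.942, 189.267], [0.0, 0.0, 1.0]], 'pose': [[-0.01, 0.998, -0.056, 0.468], [-1.0, -0.01, -0.005, 0.146], [-0.006, 0.056, 0.998, 1.453], [0.0, 0.0, 0.0, 1.0]]}
{'intrinsics': [[364.695, 0.0, 262.608], [0.0, 364.695, 187.839], [0.0, 0.0, 1.0]], 'pose': [[-0.971, 0.148, -0.187, 0.318], [-0.238, -0.664, 0.709, 1.044], [-0.019, 0.733, 0.68, 0.999], [0.0, 0.0, 0.0, 1.0]]}
{'time': np.float64(0.1), 'qpos': array([ 1.146,  0.69 , -0.195,  1.566,  0.157,  0.902, -0.215]), 'dq': array([ 0.001, -0.001, -0.002, -0.002,  0.001, -0.002, -0.001]), 'tau': array([-4.0000e-03, -5.4061e+01, -1.2720e+00, -1.5898e+01,  9.0000e-03,
        4.0000e-03, -0.0000e+00]), 'tcp_pos': array([ 0.277, -0.56 ,  0.239]), 'tcp_rot': array([ 0.974,  0.227, -0.   , -0.001]), 'ft_force': array([ 0.316, -0.457,  0.566]), 'ft_torque': array([ 0.007,  0.012, -0.005]), 'grip_force': np.float64(0.0), 'width': np.float64(0.085)}
```

View pics/top0.png

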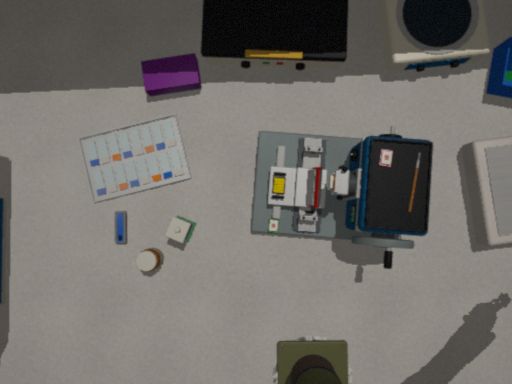

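View pics/side0.png

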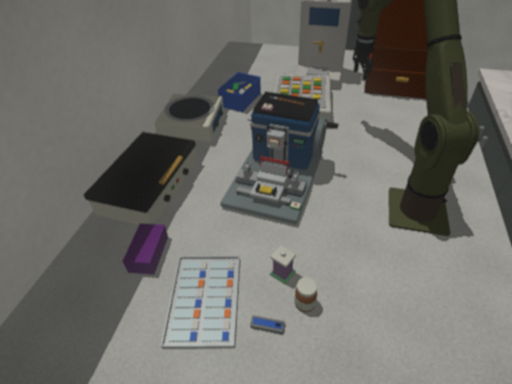

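The top view shows the microtome near (310,185), its front facing image left (world +y). The hand wheel is at the bottom, so the microtome's left is roughly world +x. The yellow button is at about (279,186). I'll enlarge it.

```bash
python3 - <<'E'
from h import *
a=cv2.imread('pics/top0.png')[120:250,245:415]; cv2.imwrite('pics/topc.png',cv2.resize(a,None,fx=4.6,fy=4.6,interpolation=cv2.INTER_CUBIC))
b=cv2.imread('pics/side0.png')[135:225,215:335]; cv2.imwrite('pics/sidec.png',cv2.resize(b,None,fx=6,fy=6,interpolation=cv2.INTER_CUBIC))
for f in ['top0','side0']:
    p=np.load(f+'.npz')['p'].astype(int); m=((p[:,:,0]>120)&(p[:,:,1]>100)&(p[:,:,2]<70)).astype(np.uint8)
    n,l,s,c=cv2.connectedComponentsWithStats(m)
    for i in range(1,n):
        if s[i,4]>8: print(f,s[i],c[i],pt(f,*c[i]),pt(f,*c[i],z=.088))
E
```

```text
top0 [250  53  52   5 157] [282.17834395  55.10191083] [0.91593715 0.07955845 0.12692079] [0.92907541 0.07759764 0.088     ]
top0 [115 154   5   6  16] [117.375  156.6875] [0.46827113 0.14636997 1.45308633] [0.64170623 0.54842731 0.088     ]
top0 [273 178  12  15 159] [278.46540881 185.00628931] [0.55678666 0.09272221 0.0837558 ] [0.55651231 0.09288849 0.088     ]
side0 [314  79   7   2  13] [317.23076923  79.53846154] [ 0.48157188 -0.76735844  0.10435103] [ 0.48456881 -0.80044431  0.088     ]
side0 [304  82   6   3  18] [306.5  83. ] [0.31750976 1.04387046 0.99946015] [ 0.53480413 -0.74978579  0.088     ]
side0 [293  85   6   3  17] [295.35294118  86.05882353] [ 0.58171933 -0.67276103  0.10449569] [ 0.58658915 -0.70440142  0.088     ]
side0 [281  89   7   3  20] [284.15  90.05] [ 0.62800108 -0.6101845   0.10954308] [ 0.63551745 -0.6502258   0.088     ]
side0 [314  95   6   3  18] [316.5  96. ] [ 0.46192175 -0.58941859  0.10609146] [ 0.46484621 -0.62249406  0.088     ]
side0 [170 157  11  16  34] [175.14705882 163.32352941] [0.91663299 0.07264223 0.12629479] [0.942909   0.03004665 0.088     ]
side0 [260 187  12   6  53] [265.50943396 189.30188679] [0.55547708 0.09997613 0.08875478] [0.55567431 0.09919384 0.088     ]
side0 [199 281   4   5  15] [200.8 283. ] [0.67387876 0.47962754 0.01063046] [0.64599519 0.5237759  0.088     ]
side0 [228 281   4   5  19] [229.42105263 282.89473684] [0.58770319 0.45688164 0.00695989] [0.56564122 0.50481074 0.088     ]
side0 [195 311   4   6  20] [196.35 313.4 ] [0.65017329 0.57839838 0.01019263] [0.6240088  0.61500846 0.088     ]
side0 [226 311   3   6  18] [227.  313.5] [0.56351641 0.5567226  0.00700758] [0.54344021 0.59647793 0.088     ]
```

View pics/topc.png

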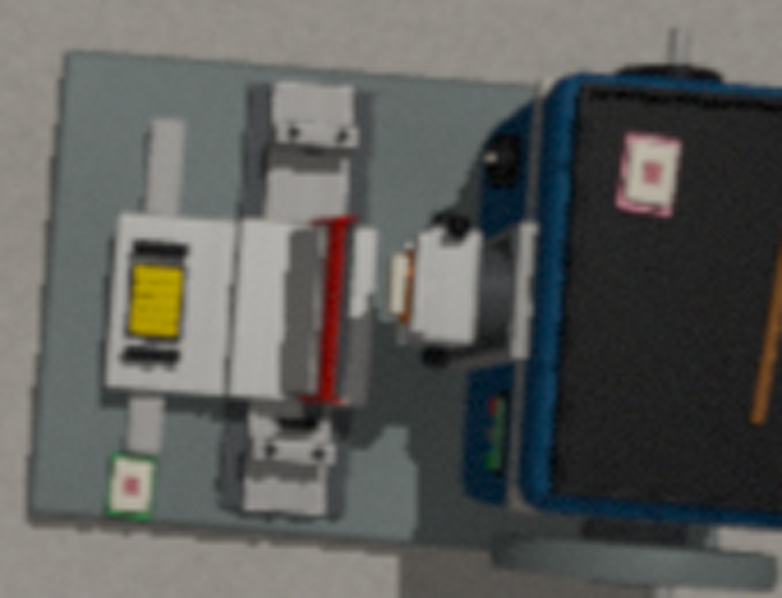

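View pics/sidec.png

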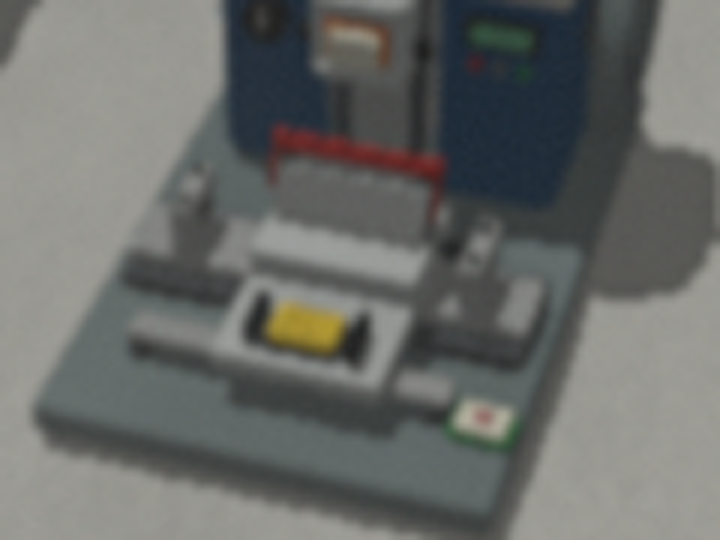

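The microtome's +y axis lies near world (0.997, -0.075, 0) and the button is near (0.556, 0.093, 0.088); both views agree to a few mm. In the side crop, the holder has the cheeks on both sides of the button and free rail on the left. Next I'll raise the arm, close the gripper, turn it to line up with the microtome and pass over the housing at z = 0.42.

Emit:
carry_out --motion "0 0 0 -36 0 0 0.107; 0 0 0 -36 0 0 0.107; 0 0 0 -36 0 0 0.107; 0 0 0 -36 0 0 0.107; 0 0 0 -36 0 0 0.107; 0 6 -17 0 0 0 0; 0 12 -33 0 0 0 0; 0 12 -33 0 0 0 0; 0 12 -33 0 0 0 0; 0 12 -33 0 0 0 0"

```text
time: 0.93
tcp_pos: [0.3421, -0.4141, 0.4189]
tcp_rot: [0.999, -0.038, -0.0, -0.0]
ft_force: [0.5, 0.5, -0.5]
width: 0.0002
grip_force: 0.0
```

Emit:
carry_out --motion "0 12 -34 0 0 0 0; 0 12 -34 0 0 0 0; 0 12 -34 0 0 0 0; 0 12 -34 0 0 0 0; 0 12 -34 0 0 0 0; 0 12 -34 0 0 0 0; 0 12 -34 0 0 0 0; 0 12 -34 0 0 0 0; 0 12 -34 0 0 0 0; 0 12 -34 0 0 0 0"

```text
time: 1.77
tcp_pos: [0.4876, -0.0843, 0.4191]
tcp_rot: [0.999, -0.038, -0.0, 0.0]
ft_force: [0.4, -0.6, 0.7]
width: -0.0
grip_force: 0.0
```

Emit:
carry_out --motion "0 12 -34 0 0 0 0; 0 12 -34 0 0 0 0; 0 12 -34 0 0 0 0; 0 12 -34 0 0 0 0; 0 12 -34 0 0 0 0; 0 4 -11 0 0 0 0; 0 0 0 0 0 0 0; 0 0 0 0 0 0 0"

```text
time: 2.43
tcp_pos: [0.5648, 0.0894, 0.4186]
tcp_rot: [0.999, -0.038, -0.001, 0.001]
ft_force: [0.4, -0.7, 0.1]
width: -0.0002
grip_force: 0.0
```

```bash
python3 - <<'E'
from h import *
o=arm.get_obs();print({k:np.round(v,4).tolist() for k,v in o.items()})
p,d,m=shot('wrist','w1'); print(np.round(m['pose'],3).tolist(),m['intrinsics'])
cv2.imwrite('pics/w1b.png',cv2.resize(p[:,:,::-1],(800,600),interpolation=cv2.INTER_CUBIC))
E
```

```text
{'time': 2.4333, 'qpos': [-0.0979, 0.4546, -0.2344, 1.442, 0.108, 1.2593, -1.9886], 'dq': [0.036, -0.0193, 0.0311, 0.0159, 0.0063, 0.0023, 0.0029], 'tau': [-1.9308, -44.9906, -2.2171, -19.6558, -0.1884, -0.0888, -0.0343], 'tcp_pos': [0.5648, 0.0894, 0.4186], 'tcp_rot': [0.9993, -0.0376, -0.0007, 0.0006], 'ft_force': [0.4142, -0.6597, 0.0523], 'ft_torque': [-0.0415, 0.0048, -0.0076], 'grip_force': 0.0, 'width': -0.0002}
[[-0.074, 0.96, 0.269, 0.633], [-0.997, -0.072, -0.019, 0.085], [0.001, -0.27, 0.963, 0.552], [0.0, 0.0, 0.0, 1.0]] [[346.28070627   0.         255.87092931]
 [  0.         346.28070627 193.48549724]
 [  0.           0.           1.        ]]
```

View pics/w1b.png

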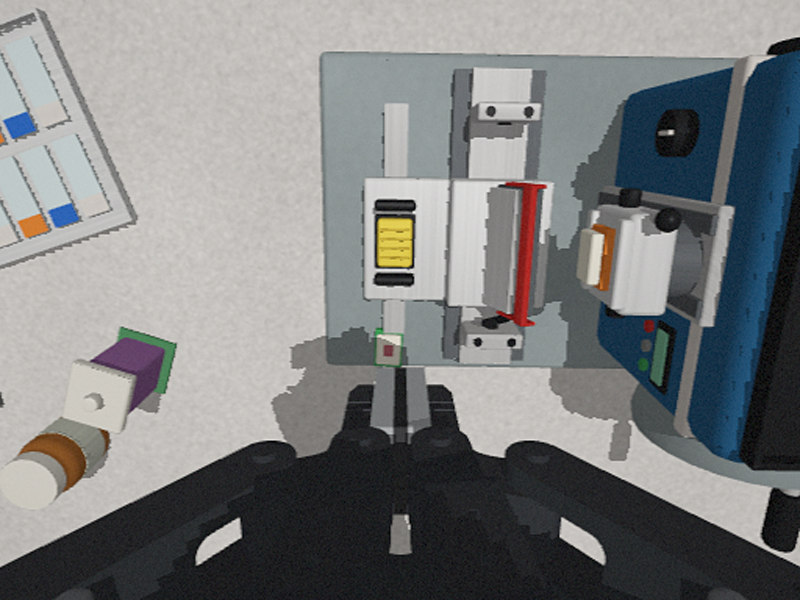

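The wrist view (800x600) is clear. The button top spans (376..413, 217..268), centre (395,242). The holder's left edge is at row 180, the left stop's inner face at row ~121, and the plate corners are at (321,53) and (327,366).

```bash
python3 - <<'E'
from h import *
q=lambda u,v,z=None:np.round(pt('w1',u*.64,v*.64,z),4)
print('btn depth',q(395,242),'z88',q(395,242,.088))
for n,(u,v) in dict(l=(395,219),r=(395,266),f=(377,242),b=(412,242)).items(): print(n,q(u,v,.088))
a,b=q(321,53,.034),q(327,366,.034);print('plate',a,b,np.linalg.norm(b-a),np.arctan2(*(a-b)[1::-1]))
a,b=q(365,179,.074),q(365,298,.074);print('ledge',a,b,np.arctan2(*(a-b)[1::-1]))
a,b=q(452,180,.094),q(450,304,.094);print('step',a,b,np.linalg.norm(b-a),np.arctan2(*(a-b)[1::-1]))
print('stop topfront',q(510,101),'inner top edge',q(510,120,.099),q(510,118),'holder left',q(470,181,.094))
print('ledge depth',q(430,240),'cheeks',q(395,205),q(395,279))
# tri: top + wrist
def ray(f,u,v):
    s=np.load(f+'.npz');c=s['T'][:3,3];d=pt(f,u,v,0.)-c;return c,d/np.linalg.norm(d)
R=[ray('w1',395*.64,242*.64),ray('top0',278.8,185.2),ray('side0',265.5,189.3)]
A=sum(np.eye(3)-np.outer(d,d) for c,d in R);B=sum((np.eye(3)-np.outer(d,d))@c for c,d in R);print('tri',np.linalg.solve(A,B))
E
```

```text
btn depth [0.5576 0.094  0.0889] z88 [0.5574 0.094  0.088 ]
l [0.5772 0.0925 0.088 ]
r [0.5364 0.0956 0.088 ]
f [0.5586 0.1095 0.088 ]
b [0.5564 0.0793 0.088 ]
plate [0.7208 0.1473 0.034 ] [0.4258 0.1747 0.034 ] 0.2962697419582364 -0.09261563583786125
ledge [0.6117 0.1159 0.074 ] [0.5057 0.1256 0.074 ] -0.09125527711082909
step [0.6064 0.0429 0.094 ] [0.5    0.0498 0.094 ] 0.10662349647240053 -0.06475894496252554
stop topfront [ 0.667  -0.0136  0.0565] inner top edge [ 0.6499 -0.0049  0.099 ] [ 0.6514 -0.005   0.0988] holder left [0.6045 0.0281 0.094 ]
ledge depth [0.5544 0.063  0.0723] cheeks [0.5893 0.0915 0.0918] [0.5252 0.0965 0.0902]
tri [0.55668844 0.09302067 0.08231886]
```

Button at (0.557, 0.094, 0.088), yaw about -0.08, and about 44 mm of travel left. These agree with the sizes given. I'll descend to just above the button, slightly left of its middle.

Emit:
carry_out --motion "0 -2 -4 38 0 0 0.005; 0 0 0 38 0 0 0; 0 0 0 38 0 0 0; 0 0 0 38 0 0 0; 0 0 0 38 0 0 0; 0 0 0 38 0 0 0; 0 0 0 38 0 0 0; 0 0 0 35 0 0 0; 0 0 0 0 0 0 0; 0 0 0 0 0 0 0"

```text
time: 3.32
tcp_pos: [0.5624, 0.0914, 0.1177]
tcp_rot: [0.999, -0.042, -0.002, 0.001]
ft_force: [0.7, -0.4, 0.8]
width: -0.0001
grip_force: 0.0
```

```bash
python3 - <<'E'
from h import *
o=arm.get_obs();print({k:np.round(o[k],4).tolist() for k in ['tcp_pos','tcp_rot','ft_force','time']})
p,d,m=shot('wrist','w2')
cv2.imwrite('pics/w2b.png',cv2.resize(p[:,:,::-1],(800,600),interpolation=cv2.INTER_CUBIC))
E
```

```text
{'tcp_pos': [0.5624, 0.0914, 0.1177], 'tcp_rot': [0.9991, -0.0417, -0.0017, 0.0012], 'ft_force': [0.6865, -0.4107, 0.7516], 'time': 3.3167}
```

View pics/w2b.png

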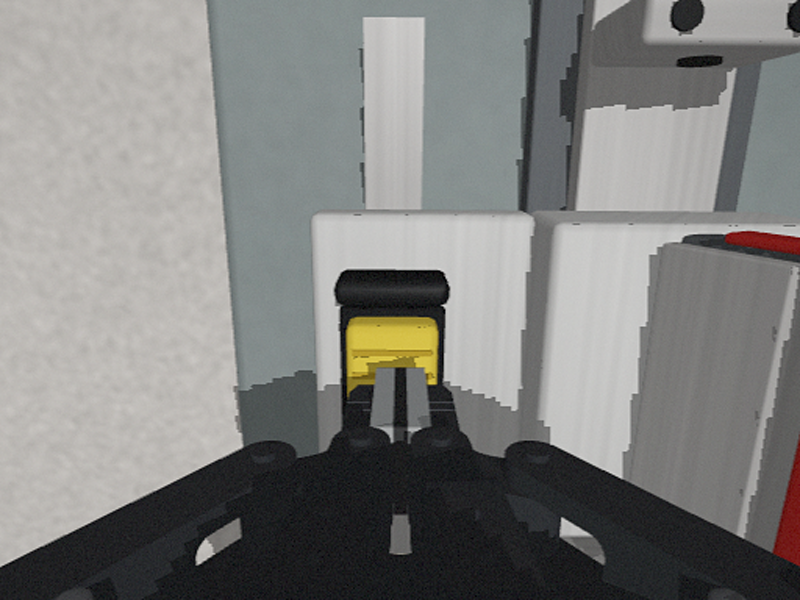

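The fingertips (around (400,370)) stand over the button (347..438), between the cheeks and about 2 mm too far back. I'll shift 2 mm forward and lower gently.

Emit:
carry_out --motion "0 0 -2 8 0 0 0; 0 0 0 6 0 0 0; 0 0 0 3 0 0 0; 0 0 0 2 0 0 0; 0 0 0 0 0 0 0; 0 0 0 0 0 0 0"

```text
time: 3.87
tcp_pos: [0.5637, 0.0957, 0.0996]
tcp_rot: [0.999, -0.041, 0.0, 0.0]
ft_force: [0.3, -0.1, -0.2]
width: -0.0001
grip_force: 0.0
```

Emit:
carry_out --motion "0 0 0 2 0 0 0; 0 0 0 2 0 0 0; 0 0 0 1 0 0 0; 0 0 0 0 0 0 0; 0 0 0 0 0 0 0"

```text
time: 4.28
tcp_pos: [0.5639, 0.0958, 0.0946]
tcp_rot: [0.999, -0.041, 0.0, -0.0]
ft_force: [-0.4, -0.0, 5.3]
width: 0.0004
grip_force: 2.4
```

Emit:
carry_out --motion "0 0 0 2 0 0 0; 0 0 0 2 0 0 0; 0 0 0 1 0 0 0; 0 0 0 0 0 0 0; 0 0 0 0 0 0 0"

```text
time: 4.7
tcp_pos: [0.5641, 0.0958, 0.0901]
tcp_rot: [0.999, -0.041, 0.001, -0.0]
ft_force: [-1.8, 0.0, 8.3]
width: 0.0001
grip_force: 4.1
```

Emit:
carry_out --motion "0 0 0 1 0 0 0; 0 0 0 0 0 0 0; 0 0 0 0 0 0 0"

```text
time: 4.95
tcp_pos: [0.5647, 0.0957, 0.09]
tcp_rot: [0.999, -0.041, 0.001, -0.0]
ft_force: [-0.9, -0.2, 15.5]
width: 0.0
grip_force: 7.3
```

Fully down (15 N at the stop of travel). Sliding left.

Emit:
carry_out --motion "0 2 0 0 0 0 0; 0 3 0 0 0 0 0; 0 3 0 0 0 0 0; 0 3 0 0 0 0 0; 0 3 0 0 0 0 0; 0 3 0 0 0 0 0; 0 0 0 0 0 0 0; 0 0 0 0 0 0 0"

```text
time: 5.62
tcp_pos: [0.5822, 0.0941, 0.09]
tcp_rot: [0.999, -0.041, 0.002, -0.0]
ft_force: [-1.1, -0.9, 13.0]
width: -0.0001
grip_force: 6.5
```

```bash
python3 - <<'E'
from h import *
p,d,m=shot('wrist','w3')
cv2.imwrite('pics/w3b.png',cv2.resize(p[:,:,::-1],(800,600),interpolation=cv2.INTER_CUBIC))
E
```

```text
(no output)
```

View pics/w3b.png

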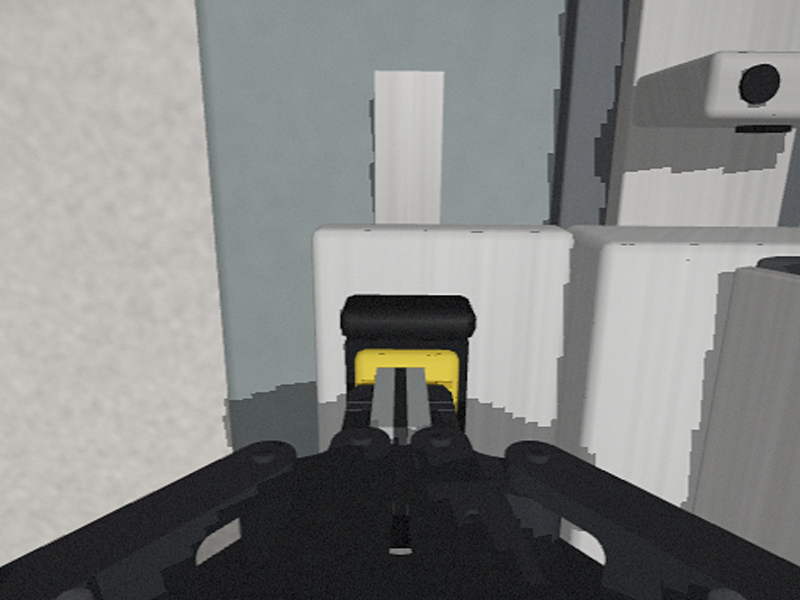

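The holder is riding with the finger: the button is still down, with the finger between the cheeks. The stop is still ahead at row ~100.

Emit:
carry_out --motion "0 3 0 0 0 0 0; 0 3 0 0 0 0 0; 0 3 0 0 0 0 0; 0 3 0 0 0 0 0; 0 3 0 0 0 0 0; 0 3 0 0 0 0 0; 0 2 0 0 0 0 0; 0 0 0 0 0 0 0; 0 0 0 0 0 0 0"

```text
time: 6.42
tcp_pos: [0.602, 0.0924, 0.09]
tcp_rot: [0.999, -0.041, 0.002, 0.0]
ft_force: [-1.7, -1.4, 12.8]
width: 0.0
grip_force: 6.3
```

Emit:
carry_out --motion "0 2 0 0 0 0 0; 0 2 0 0 0 0 0; 0 1 0 0 0 0 0; 0 0 0 0 0 0 0; 0 0 0 0 0 0 0"

```text
time: 6.83
tcp_pos: [0.6067, 0.092, 0.09]
tcp_rot: [0.999, -0.041, 0.001, 0.0]
ft_force: [-0.7, -1.1, 12.5]
width: 0.0001
grip_force: 6.5
```

Emit:
carry_out --motion "0 1 0 0 0 0 0; 0 1 0 0 0 0 0; 0 1 0 0 0 0 0; 0 0 0 0 0 0 0; 0 0 0 0 0 0 0"

```text
time: 7.25
tcp_pos: [0.6095, 0.0917, 0.09]
tcp_rot: [0.999, -0.041, 0.001, 0.0]
ft_force: [-1.4, -1.5, 13.1]
width: -0.0001
grip_force: 6.6
```

Emit:
carry_out --motion "0 1 0 0 0 0 0; 0 1 0 0 0 0 0; 0 1 0 0 0 0 0; 0 0 0 0 0 0 0; 0 0 0 0 0 0 0"

```text
time: 7.67
tcp_pos: [0.6107, 0.0916, 0.09]
tcp_rot: [0.999, -0.041, -0.0, 0.0]
ft_force: [-5.1, -1.3, 16.6]
width: -0.0001
grip_force: 8.1
```

```bash
python3 - <<'E'
from h import *
p,d,m=shot('wrist','w4')
cv2.imwrite('pics/w4b.png',cv2.resize(p[:,:,::-1],(800,600),interpolation=cv2.INTER_CUBIC))
E
```

```text
(no output)
```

View pics/w4b.png

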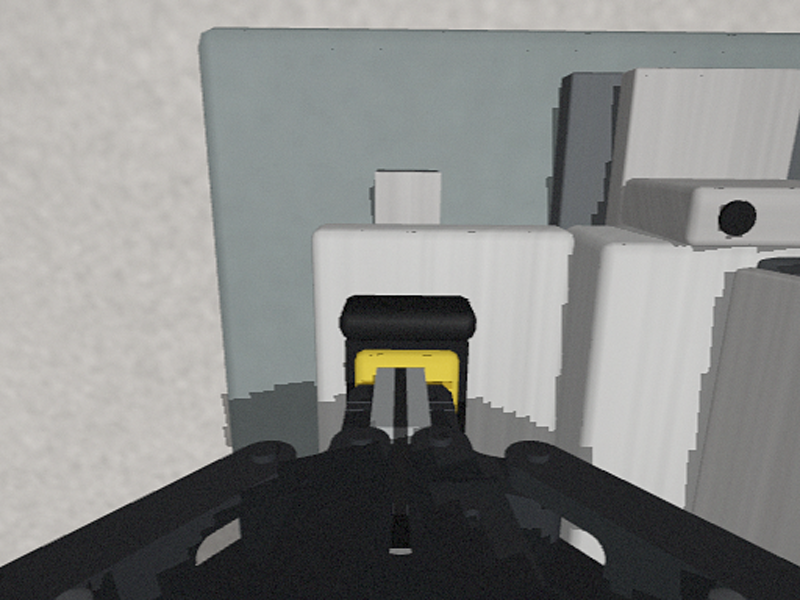

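The stop block now meets the holder's left face (row ~240) and resistance has risen: only 1.2 mm of the last 3 mm was made. I'll press 1 mm more to confirm.

Emit:
carry_out --motion "0 1 0 0 0 0 0; 0 0 0 0 0 0 0; 0 0 0 0 0 0 0; 0 0 0 0 0 0 0"

```text
time: 8.05
tcp_pos: [0.6108, 0.0916, 0.09]
tcp_rot: [0.999, -0.041, -0.001, 0.001]
ft_force: [-6.8, -0.5, 18.3]
width: 0.0002
grip_force: 9.0
```

Seated: it didn't move, and the force rose. Now I lift straight up and move clear.

Emit:
carry_out --motion "0 0 0 -2 0 0 0; 0 0 0 -3 0 0 0; 0 0 0 -3 0 0 0; 0 0 0 -5 0 0 0; 0 0 0 -10 0 0 0; 0 0 0 -25 0 0 0; 0 0 0 -35 0 0 0; 0 0 0 -35 0 0 0; 0 0 0 0 0 0 0; 0 0 0 0 0 0 0"

```text
time: 8.88
tcp_pos: [0.6143, 0.0921, 0.2091]
tcp_rot: [0.999, -0.041, 0.003, -0.001]
ft_force: [-0.2, 0.4, -0.4]
width: -0.0002
grip_force: 0.0
```

```bash
python3 - <<'E'
from h import *
p,d,m=shot('wrist','w5'); print(arm.get_obs()['ft_force'])
cv2.imwrite('pics/w5b.png',cv2.resize(p[:,:,::-1],(800,600),interpolation=cv2.INTER_CUBIC))
E
```

```text
[-0.60298707  0.23251782 -0.87156247]
```

View pics/w5b.png

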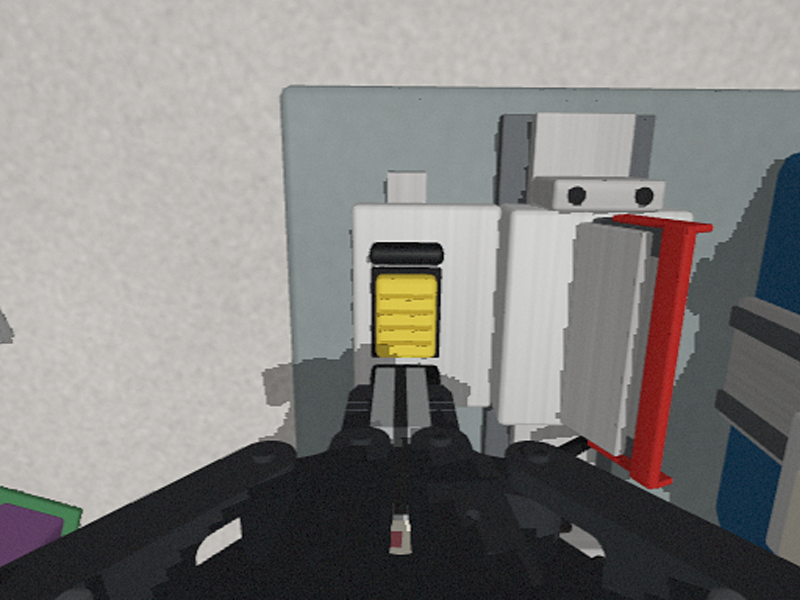

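The holder is flush with the stop (row ~208), the button at (407,315) is up again, and the arm is clear. I'm handing it in.

```bash
python3 - <<'E'
from h import *
print(pt('w5',407*.64,315*.64))
print(arm.job_done())
E
```

```text
[0.60533321 0.0896545  0.0881088 ]
the job is handed in; nothing more can be done
None
```

The blade holder is against the left end stop with its button sprung back up (top measured at z = 88 mm), the arm is clear, and the job was handed in at about 9 s; no verdict was shown.

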